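Clamp the pantry bin and hold its flip lid at the balance point

TASK

The empty glass bin in the shelf organiser is to be refilled: with its lid still shut, first slide the steel divider along until it has pushed the bin home against the fixed end plate and presses firmly on it for a moment. Then lift the bin's lid by its bar and hold the bar gripped between the fingers with the lid standing still at its balance point, its centre of gravity straight above the hinge (about 16 degrees short of upright, leaning towards the robot); never let it fall over to the back. Finish while holding it there, with the divider still shut on the bin and the other goods left standing where they were.

Things in the scene. Friction and masses are not known exactly. Their poses are not given: they have to be found in the camera images.
- organiser: Fixed shelf organiser: plywood base 170 (x) x 400 (y) x 6 mm thick, y from -180 to +220 mm. Origin on the table under the base; its y axis runs along the base from the divider to the steel end plate. The end plate (150 wide, 106 mm high above the table) has its inner face at y = +100 mm. Yaw varies within 0.25 rad.
- divider (a joint): Slide (m) of the steel divider along the organiser's +y, to the bin: 0 open, starts 0 to 0.035, 0.075 when it and the end plate both touch the bin, stop 0.10. Friction 2.5 N; stays where left. Pushing the bin adds 3 to 7 N until it is home; then press with 10 to 15 N (4 N is the least). Plate 130 wide, 8 thick, top 107 mm above the table; inner face at organiser y = -85 mm + joint value.
- divider_grip (a point): Top edge of the divider's fin, 87 mm above the table, 53 mm outward (organiser -y) from the divider's inner face. The fin is an upright steel plate 12 mm thick (along organiser x), 80 mm high, standing out 8 to 78 mm behind the inner face; pinch it from above across its thickness, or push its outer end.
- bin: Loose clear glass bin, 130 (x) x 110 (y) x 110 mm high, walls 5 mm, 0.6 kg, on the organiser base (underside 6 mm above the table). Origin: centre of its underside; yaw within 0.08 rad of the organiser's. Starts 7 to 23 mm from the end plate (origin at organiser y 22 to 38 mm; 45 mm when home). Lid hinged on the +x rim (far from the robot), the lid's bar on the -x side, near the robot.
- lid (a joint): Angle (rad) of the white flip lid: 0 shut, growing as its front edge swings up and over to +x; 1.29 is the balance point; stop at 2.3 lying back. The hinge is free (almost no friction): let go, the lid falls shut below 1.29 and falls back above it. Lid: cap 140 x 116 x 40 mm thick, 0.14 kg.
- lid_bar (a point): Middle of the lid's round white bar, 12 mm diameter, 70 long along the bin's y, on two arms 47 mm ahead of the cap's front face (clear gap 41 mm), at mid-thickness of the cap. Shut: 182 mm in front of the hinge, 20 above it, 136 above the table. Moves on a circle of 183 mm radius about the hinge and can turn in the fingers, so the tool may stay pointing down.
- lid_hinge (a point): Middle of the lid's hinge line, along the bin's y, on the bin's +x rim, 116 mm above the table.
- lid_cog (a point): Centre of gravity of the lid with its bar: shut, 68 mm in front of the hinge and 20 mm above it.
- canister: Bystander: upright cardboard canister, 86 diameter, 150 high, standing on the organiser base beyond the end plate. Origin under its centre.
- nut_jar: Bystander: amber jar with a lid, 72 diameter, 110 high, left of the organiser. Origin under its centre.
- spice_a: Bystander: clear spice jar, 44 diameter, 90 high, ahead of the organiser's left half. Origin under its centre.
- spice_b: Bystander: amber spice jar, 48 diameter, 75 high, ahead of the organiser's left half; may have changed places with the other. Origin under its centre.
- tea_box: Bystander: upright green carton 120 (x) x 55 (y) x 150 high, right of the organiser. Origin under its centre.
- tin: Bystander: low metal tin, 64 diameter, 60 high, behind the organiser. Origin under its centre.
- spoon: Bystander: wooden spoon 150 long lying on the table, in front of the organiser's right half. Origin under its middle.

How it is judged:
By the outcome, as a careful person would: the job done as asked, in the order asked, and still so for the second after the job is handed in, while the arm keeps its last pose, push and grip.
It also fails if it takes over 59 s, if anything falls off the work surface, if the arm or the gripper's body presses on something with over 40 N, if the wrist force passes 120 N, or if a joint passes its speed limit or range.

ROBOT

A 6-joint arm with a two-finger parallel gripper is mounted at the origin on the work surface. World frame = base frame: x ahead of the robot, y to its left, z up, the work surface at z = 0. Lengths are in m, angles in rad, forces in N, time in s.
With the tool pointing down it reaches from about 0.4 to 0.925 m from the base axis. Payload 12.5 kg.
Tool frame: the origin (TCP) lies at the very end of the fingers, on their centre line; the grasp point (between the pads) lies 19 mm behind it (env.grip_point_offset is the z of the grasp point in the tool frame, in m); z points along the fingers, y is the line along which they close (so a half turn about z gives the same grasp; the last joint's range is limited). The gripper opens to 95 mm and grips with 3 to 60 N. Pads are 20 mm wide; open, the fingers measure 119 mm over their backs; the gripper's body (75 mm by 180 mm) begins 59 mm behind the grasp point.
Start: joints at [0.999, 0.491, 1.559, -0, 1.092, -0.106], TCP at [0.281, 0.558, 0.215] pointing down, gripper open.
Joint ranges: [-3.1, 3.1], [-0.84, 2.19], [0.05, 2.79], [-1.13, 4.28], [0.06, 2.93], [-2.69, 2.69]. Speed limits (rad/s): [2.22, 2.22, 2.79, 3.14, 3.14, 3.14].

INTERFACE

Orientations are given as a unit quaternion [w, x, y, z].
In Python, from station import status, optics, ticket, env gives the robot as it stands.
- The arm moves only by the tool drive_tool, never from a script. Its argument "increments" is a list of rows, each an object with "translation": the shift along the tool's x, y, z in units of 800 mm (1.0 is 800 mm), a list of three; "twist": the turn about the tool's z in units of pi/2 rad (1.0 is pi/2 rad). In form: [{"translation": [x, y, z], "twist": twist}, ...]. A call has 1 to 10 rows; each row shifts and turns the commanded pose from where the row before left it, along the tool's axes as they then stand; what a row does not reach is not made up. A row lasts 1/12 s, in which the tool goes at most 41.7 mm and 7.16 degrees, less where a joint would pass 70% of its speed; a pose out of reach is approached as far as the arm can. A call with a number of a shift or a turn outside -1 to 1 is refused whole. A call with a gripper value outside its range is refused whole. "claw" is the opening, from 0 (shut) to 1 (fully open), set as the call begins (left out, the last holds). The fingers move at their own pace and stop on an object; the grip force is fixed at half the most. Time passes only in rows, so rows that do not move let the fingers close. It gives the time, the measured TCP pose, the force, the opening and the grip force at its end, in the units of the state.
- status.read_state(): the state, without advancing time (a new reading comes with each control period).
- optics.read_camera(name): name is "scene" or "top" or "wrist"; returns the picture (400x640x3 uint8, blue, green, red); there is no depth.
- optics.get_calibration(name): a dict with "camera_matrix" (3x3 intrinsics, pixels), "world_to_cam" (4x4, takes a point from world to camera coordinates). Camera axes: x right, y up, looking along -z (the intrinsics and any distortion apply to the point x, -y, -z); pixel columns grow to the right and rows downward; lengths in m; the calibration is good to about 2 mm. A picture is of the moment at which its call begins: read the wrist's pose just before it. get_calibration takes no time and is no camera call; for the wrist camera it gives the pose at the moment of the call.
- ticket.finish_job(): hands the job in; it is judged then, once.
The state is a dict: "t": time; "q": joint angles; "joint_vel": joint speeds; "effort": joint torques, N m; "tcp_pos": TCP position; "orientation": TCP orientation; "contact_force": force on the tool from outside, world axes, zero at the start; "ft_torque": the same for the moment, N m; "gripper_width": finger opening in m; "grip_force": force on a finger pad.
Only numpy, scipy, OpenCV 4.12 (cv2) and the standard library are available. Lean on these libraries where they do the work, as an engineer would, in place of code of your own. Each camera call takes 0.05 s, during which the arm holds its last target. There are 200 camera calls.

## Working session

There is one attempt and no reset: what is moved stays moved. The work goes in short steps, Python scripts to look and compute and a tool call to move; the robot and the scene stay as the last step left them, time stands still between calls to the robot, and variables do not carry over. Pictures are saved under pics/ and viewed, at most 10 in all, crops included, and the job is handed in when it is done.

Besides the shell and the picture viewer there is one more tool, called after "Call:" as name(argument=value, ...), one argument or row to a line, values as JSON. drive_tool: Moves the arm, as the interface text tells. Its arguments: {"type":"object","properties":{"increments":{"type":"array"},"claw":{"type":"number"}},"required":["increments"]}

```bash
mkdir -p pics; ls; python3 - <<'E'
from station import status, optics, env
import cv2,numpy as np
np.set_printoptions(precision=4,suppress=True)
for n in("scene","top"):
    im=optics.read_camera(n); cv2.imwrite(f"pics/{n}0.png",im)
    c=optics.get_calibration(n); print(n,c["camera_matrix"],c["world_to_cam"], [k for k in c])
s=status.read_state(); print(s, env.grip_point_offset)
E
```

```text
pics
scene [[362.271    0.     323.7898]
 [  0.     362.271  203.2773]
 [  0.       0.       1.    ]] [[-0.6713  0.7408 -0.0232  0.3474]
 [-0.4347 -0.3681  0.8219  0.198 ]
 [ 0.6003  0.5618  0.5692 -1.4684]
 [ 0.      0.      0.      1.    ]] ['camera_matrix', 'world_to_cam']
top [[398.1873   0.     316.1384]
 [  0.     398.1873 194.7099]
 [  0.       0.       1.    ]] [[ 0.0104 -0.9998 -0.0179  0.0618]
 [ 0.9912  0.008   0.1325 -0.5951]
 [-0.1323 -0.0191  0.991  -0.9785]
 [ 0.      0.      0.      1.    ]] ['camera_matrix', 'world_to_cam']
{'t': 0.1, 'q': array([ 0.9994,  0.4915,  1.5594,  0.    ,  1.0917, -0.1056]), 'joint_vel': array([ 0.001 , -0.0007, -0.0015,  0.0004, -0.0003, -0.0006]), 'effort': array([  0.0037, -61.3615, -25.861 ,   0.0695,   0.0468,  -0.0001]), 'tcp_pos': array([0.2806, 0.5583, 0.2141]), 'orientation': array([-0.0002,  0.2308,  0.973 , -0.0004]), 'contact_force': array([1.3921, 0.271 , 0.3404]), 'ft_torque': array([-0.0209, -0.0005, -0.0781]), 'grip_force': 0.0, 'gripper_width': 0.09511835234489398} -0.0188
```

View pics/scene0.png

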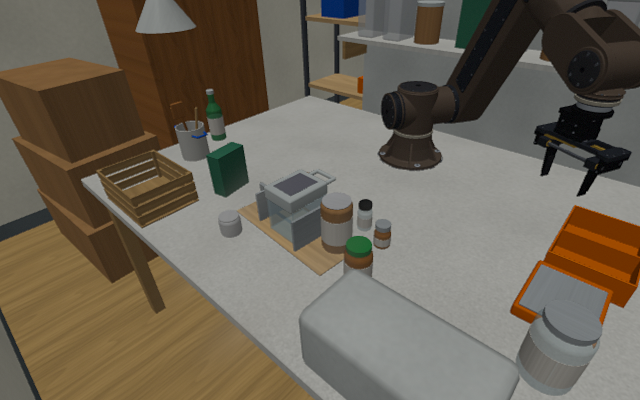

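View pics/top0.png

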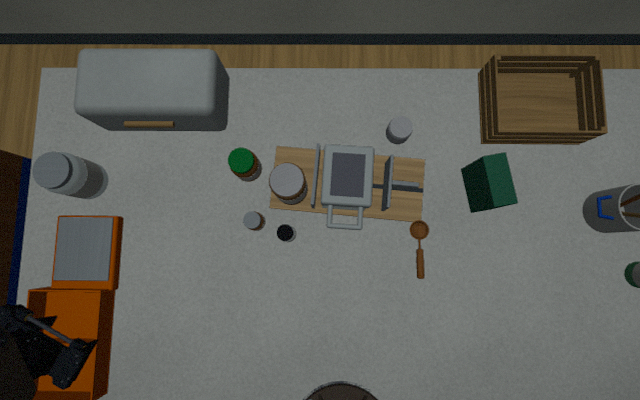

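The top view shows the organiser at columns 270–425, rows 147–222. The divider plate is near (390,183) with its fin running to (423,188), and the lid bar is near (345,226). Next I'll look at enlarged crops.

```bash
cat > h.py <<'E'
import numpy as np, cv2
from station import optics
np.set_printoptions(precision=4,suppress=True)
def ray(n,u,v,c=None):
    c=c or optics.get_calibration(n); K=c["camera_matrix"]; T=c["world_to_cam"]
    d=np.array([(u-K[0,2])/K[0,0],-(v-K[1,2])/K[1,1],-1]); R=T[:3,:3]
    return -R.T@T[:3,3], R.T@d
def onz(n,u,v,z,c=None):
    o,d=ray(n,u,v,c); return o+d*(z-o[2])/d[2]
def tri(rs):
    A=np.zeros((3,3));b=np.zeros(3)
    for o,d in rs:
        d=d/np.linalg.norm(d);P=np.eye(3)-np.outer(d,d);A+=P;b+=P@o
    p=np.linalg.solve(A,b); return p,[np.linalg.norm((np.eye(3)-np.outer(d,d)/(d@d))@(p-o)) for o,d in rs]
def proj(n,p,c=None):
    c=c or optics.get_calibration(n); q=c["world_to_cam"]@np.r_[p,1]; K=c["camera_matrix"]
    return K[0,0]*q[0]/-q[2]+K[0,2], K[1,1]*-q[1]/-q[2]+K[1,2]
E
python3 - <<'E'
from h import *
t=cv2.imread("pics/top0.png"); s=cv2.imread("pics/scene0.png")
a=cv2.resize(t[135:240,260:435],None,fx=4.5,fy=4.5,interpolation=cv2.INTER_CUBIC)
cv2.imwrite("pics/topc.png",a)
cv2.imwrite("pics/scenec.png",cv2.resize(s[160:275,235:400],None,fx=4.5,fy=4.5,interpolation=cv2.INTER_CUBIC))
h=cv2.cvtColor(t,cv2.COLOR_BGR2HSV); m=cv2.inRange(h,(8,60,60),(25,255,255)); m[:135]=0;m[230:]=0;m[:,:262]=0;m[:,430:]=0
m[:, :]=cv2.morphologyEx(m,cv2.MORPH_OPEN,np.ones((3,3)))
pts=np.argwhere(m)[:,::-1]; W=np.array([onz("top",u,v,.006)[:2] for u,v in pts]).astype(np.float32)
r=cv2.minAreaRect(W); print(r, len(W)); print(cv2.boxPoints(r))
E
```

```text
Traceback (most recent call last):
  File "h.py", line 9, in onz
    o,d=ray(n,u,v,c); return o+d*(z-o[2])/d[2]
        ~~~^^^^^^^^^
  File "h.py", line 5, in ray
    c=c or optics.get_calibration(n); K=c["camera_matrix"]; T=c["world_to_cam"]
           ~~~~~~~~~~~~~~~~~~~~~~^^^
ValueError: time passes only in moves, steps and waits
```

View pics/topc.png

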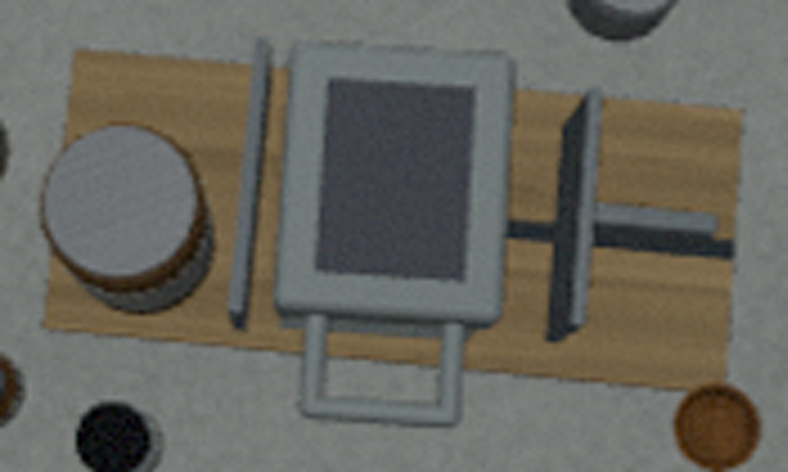

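View pics/scenec.png

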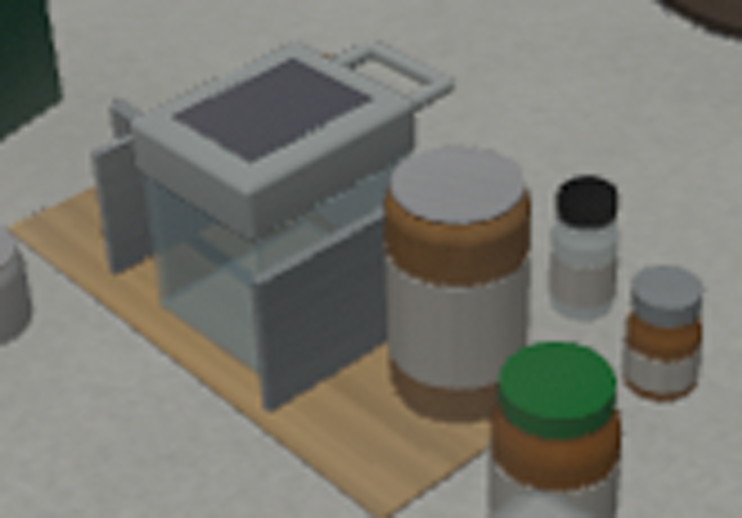

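The top crop shows the base corners, the fin top strip (598..716, 213..223) and the bar axis from (308,408) to (455,418). The scene crop shows the bar ends near (374,48) and (446,87), and the fin's outer top near (117,104).

Call:
drive_tool(
  increments=[
    {"translation": [0,0,0],"twist": 0.076},
    {"translation": [0,0,0],"twist": 0.076},
    {"translation": [0,0,0],"twist": 0.076},
    {"translation": [0,0,0],"twist": 0.076},
    {"translation": [0,0,0],"twist": 0.076},
    {"translation": [0,0,0],"twist": 0.076},
    {"translation": [0,0,0],"twist": 0.076},
    {"translation": [0,0,0],"twist": 0.076},
    {"translation": [0,0,0],"twist": 0.076},
    {"translation": [0,0,0],"twist": 0.076},
  ],
)

```text
t: 0.93
tcp_pos: [0.2806, 0.5583, 0.2143]
orientation: [0.0, 0.74, 0.673, -0.0]
contact_force: [0.5, -1.3, 0.6]
gripper_width: 0.0951
grip_force: 0.0
```

Call:
drive_tool(
  increments=[
    {"translation": [-0.0356,0.0207,0],"twist": 0},
    {"translation": [-0.0356,0.0207,0],"twist": 0},
    {"translation": [-0.0356,0.0207,0],"twist": 0},
    {"translation": [-0.0356,0.0207,0],"twist": 0},
    {"translation": [-0.0356,0.0207,0],"twist": 0},
    {"translation": [-0.0356,0.0207,0],"twist": 0},
    {"translation": [-0.0356,0.0207,0],"twist": 0},
    {"translation": [-0.0356,0.0207,0],"twist": 0},
    {"translation": [-0.0356,0.0207,0],"twist": 0},
    {"translation": [-0.0356,0.0207,0],"twist": 0},
  ],
)

```text
t: 1.77
tcp_pos: [0.4207, 0.2585, 0.2145]
orientation: [-0.0, 0.738, 0.675, -0.0]
contact_force: [1.0, 1.3, 0.6]
gripper_width: 0.0951
grip_force: 0.0
```

Call:
drive_tool(
  increments=[
    {"translation": [-0.0356,0.0207,0],"twist": 0},
    {"translation": [-0.0356,0.0207,0],"twist": 0},
    {"translation": [-0.0356,0.0207,0],"twist": 0},
    {"translation": [-0.0356,0.0207,0],"twist": 0},
    {"translation": [-0.0356,0.0207,0],"twist": 0},
    {"translation": [-0.0356,0.0207,0],"twist": 0},
    {"translation": [-0.0356,0.0207,0],"twist": 0},
    {"translation": [-0.0356,0.0207,0],"twist": 0},
    {"translation": [-0.0356,0.0207,0],"twist": 0},
    {"translation": [-0.0356,0.0207,0],"twist": 0},
  ],
)

```text
t: 2.6
tcp_pos: [0.5604, -0.0399, 0.2144]
orientation: [-0.0, 0.738, 0.675, -0.0]
contact_force: [-0.0, 1.1, -0.6]
gripper_width: 0.0951
grip_force: 0.0
```

Call:
drive_tool(
  increments=[
    {"translation": [-0.0352,0.0211,0],"twist": 0},
    {"translation": [-0.0352,0.0211,0],"twist": 0},
    {"translation": [-0.0352,0.0211,0],"twist": 0},
    {"translation": [-0.0352,0.0211,0],"twist": 0},
    {"translation": [0,0,0],"twist": 0},
    {"translation": [0,0,0],"twist": 0},
    {"translation": [0,0,0],"twist": 0},
  ],
)

```text
t: 3.18
tcp_pos: [0.6169, -0.1562, 0.2141]
orientation: [-0.001, 0.738, 0.675, -0.0]
contact_force: [-0.5, -0.1, 0.0]
gripper_width: 0.0954
grip_force: 0.0
```

```bash
python3 - <<'E'
from station import status, optics
import cv2,pickle
s=status.read_state(); c=optics.get_calibration("wrist"); im=optics.read_camera("wrist")
pickle.dump(c,open("w1.pkl","wb")); cv2.imwrite("pics/w1.png",im); print(s["tcp_pos"],s["q"]); print(c)
E
```

```text
[ 0.61688832 -0.15615907  0.21408052] [-3.51770214e-01  5.08289571e-01  1.52907041e+00  2.41129555e-04
  1.10552721e+00 -2.62819194e-01]
{'camera_matrix': array([[287.85715345,   0.        , 312.16354557],
       [  0.        , 287.85715345, 201.24299013],
       [  0.        ,   0.        ,   1.        ]]), 'world_to_cam': array([[ 0.9961525 , -0.08758871, -0.00290117, -0.62701332],
       [ 0.08400224,  0.96375115, -0.25323376,  0.12806221],
       [ 0.02497642,  0.25201574,  0.96740077, -0.36543014],
       [ 0.        ,  0.        ,  0.        ,  1.        ]])}
```

View pics/w1.png

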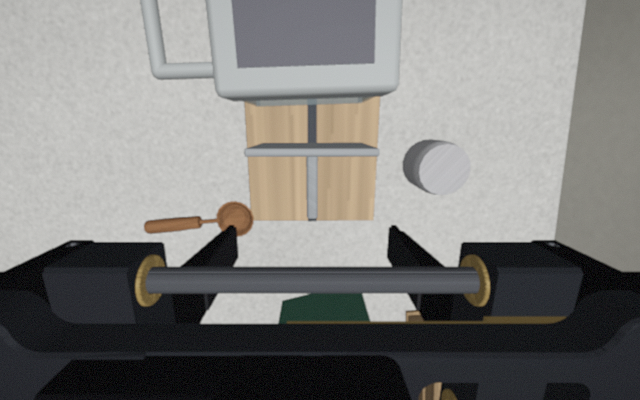

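The wrist view shows the divider's top edge at row ~150 (columns 246–378). The fin's top strip runs along column ~312 down to about row 220, and the spoon lies clear of it.

```bash
python3 - <<'E'
from h import *
c=pickle.load(open("w1.pkl","rb")); CAL["wrist"]=c
T=lambda x,y:(260+(x+.5)/4.5-.5,135+(y+.5)/4.5-.5)
O=np.array([.63,-.0345]); a=-.087; ex=np.array([np.cos(a),np.sin(a)]);ey=np.array([-ex[1],ex[0]])
f=lambda p:np.array([(p[:2]-O)@ex,(p[:2]-O)@ey])
im=cv2.imread("pics/w1.png")
g=im.mean(2)
print("fin row195",g[195,300:326].astype(int)); print("fin row170",g[170,300:326].astype(int)); print("col312",g[205:228,312].astype(int)); print("col280",g[138:162,280].astype(int))
p,e=tri([ray("top",*T(716,223)),ray("wrist",312.5,219.5)]); print("finout tri",p,e,f(p))
for nm,u,v,z in[("finout",312.5,219.5,.087),("fin mid",312,185,.087),("div L",246,152,.107),("div R",378,152,.107),("spoon",235,218,0)]:
    p=onz("wrist",u,v,z); print(nm,p,f(p))
for u,v in[(462,165),(508,153),(516,203),(470,212)]: p=onz("top",u,v,.15); print("tea",p,f(p))
E
```

```text
fin row195 [175 170 170 171 172 164 145 131 147 162 163 165 167 167 169 165 156 151
 158 161 160 158 155 155 153 153]
fin row170 [170 168 169 169 169 163 147 139 154 167 167 169 170 169 170 171 160 155
 160 161 161 159 158 157 155 153]
col312 [167 167 164 165 166 166 164 165 163 165 167 165 159 132  86 114 170 196
 198 195 194 192 194]
col280 [160 161 161 162 146 107  87  91  91  93 122 162 176 177 177 172 164 152
 148 158 162 160 161 162]
finout tri [ 0.6143 -0.1805  0.0982] [np.float64(0.00011834385206757543), np.float64(0.00011834385206761109)] [-0.003  -0.1468]
finout [ 0.6139 -0.1841  0.087 ] [-0.0031 -0.1504]
fin mid [ 0.6167 -0.146   0.087 ] [-0.0036 -0.1123]
div L [ 0.5572 -0.1046  0.107 ] [-0.0664 -0.0762]
div R [ 0.6825 -0.1156  0.107 ] [ 0.0593 -0.0762]
spoon [ 0.5032 -0.2011  0.    ] [-0.1119 -0.177 ]
tea [ 0.651  -0.2678  0.15  ] [ 0.0412 -0.2306]
tea [ 0.6798 -0.3736  0.15  ] [ 0.0791 -0.3335]
tea [ 0.5646 -0.3854  0.15  ] [-0.0347 -0.3552]
tea [ 0.5433 -0.2816  0.15  ] [-0.0649 -0.2537]
```

Call:
drive_tool(
  increments=[
    {"translation": [-0.0005,0,0.033],"twist": 0},
    {"translation": [-0.0005,0,0.033],"twist": 0},
    {"translation": [-0.0005,0,0.033],"twist": 0},
    {"translation": [-0.0005,0,0.033],"twist": 0},
    {"translation": [-0.0005,0,0.033],"twist": 0},
    {"translation": [0,0,0.033],"twist": 0},
    {"translation": [0,0,0],"twist": 0},
    {"translation": [0,0,0],"twist": 0},
  ],
)

```text
t: 3.9
tcp_pos: [0.6167, -0.1574, 0.056]
orientation: [-0.001, 0.737, 0.675, -0.0]
contact_force: [0.4, -0.2, 0.5]
gripper_width: 0.095
grip_force: 0.0
```

Call:
drive_tool(
  increments=[
    {"translation": [0,0,0],"twist": 0},
    {"translation": [0,0,0],"twist": 0},
    {"translation": [0,0,0],"twist": 0},
    {"translation": [0,0,0],"twist": 0},
    {"translation": [0,0,0],"twist": 0},
    {"translation": [0,0,0],"twist": 0},
    {"translation": [0,0,0],"twist": 0},
    {"translation": [0,0,0],"twist": 0},
  ],
  claw=0,
)

```text
t: 4.57
tcp_pos: [0.6172, -0.1585, 0.0563]
orientation: [0.0, 0.738, 0.675, 0.0]
contact_force: [-0.4, -0.8, -0.3]
gripper_width: 0.0472
grip_force: 0.0
```

Call:
drive_tool(
  increments=[
    {"translation": [0,0,0],"twist": 0},
    {"translation": [0,0,0],"twist": 0},
    {"translation": [0,0,0],"twist": 0},
    {"translation": [0,0,0],"twist": 0},
    {"translation": [0,0,0],"twist": 0},
    {"translation": [0,0,0],"twist": 0},
    {"translation": [0,0,0],"twist": 0},
    {"translation": [0,0,0],"twist": 0},
    {"translation": [0,0,0],"twist": 0},
  ],
)

```text
t: 5.32
tcp_pos: [0.616, -0.1583, 0.0561]
orientation: [-0.001, 0.738, 0.675, -0.001]
contact_force: [-5.9, -0.5, 3.9]
gripper_width: 0.0118
grip_force: 30.0
```

Call:
drive_tool(
  increments=[
    {"translation": [0.006,-0.0013,0],"twist": 0},
    {"translation": [0.006,0,0],"twist": 0},
    {"translation": [0.006,0,0],"twist": 0},
    {"translation": [0.006,0,0],"twist": 0},
    {"translation": [0.006,0,0],"twist": 0},
    {"translation": [0.006,0,0],"twist": 0},
    {"translation": [0.006,0,0],"twist": 0},
    {"translation": [0.006,0,0],"twist": 0},
    {"translation": [0.006,0,0],"twist": 0},
    {"translation": [0.006,0,0],"twist": 0},
  ],
)

```text
t: 6.15
tcp_pos: [0.6202, -0.1103, 0.0562]
orientation: [-0.0, 0.738, 0.675, -0.0]
contact_force: [-3.4, -6.7, -0.2]
gripper_width: 0.012
grip_force: 30.0
```

Call:
drive_tool(
  increments=[
    {"translation": [0.003,0,0],"twist": 0},
    {"translation": [0.003,0,0],"twist": 0},
    {"translation": [0,0,0],"twist": 0},
  ],
)

```text
t: 6.4
tcp_pos: [0.6206, -0.1056, 0.0562]
orientation: [-0.0, 0.738, 0.675, -0.0]
contact_force: [-3.2, -3.6, -0.7]
gripper_width: 0.0118
grip_force: 30.0
```

Call:
drive_tool(
  increments=[
    {"translation": [0.0025,0,0],"twist": 0},
    {"translation": [0.0025,0,0],"twist": 0},
    {"translation": [0.0025,0,0],"twist": 0},
  ],
)

```text
t: 6.65
tcp_pos: [0.6211, -0.1003, 0.0562]
orientation: [0.0, 0.738, 0.675, -0.0]
contact_force: [-4.1, -8.4, -0.4]
gripper_width: 0.0123
grip_force: 30.0
```

Call:
drive_tool(
  increments=[
    {"translation": [0.001,0,0],"twist": 0},
  ],
)

```text
t: 6.73
tcp_pos: [0.6211, -0.0993, 0.0562]
orientation: [0.0, 0.738, 0.675, -0.0]
contact_force: [-4.6, -8.1, 1.1]
gripper_width: 0.0121
grip_force: 30.0
```

Call:
drive_tool(
  increments=[
    {"translation": [0.001,0,0],"twist": 0},
  ],
)

```text
t: 6.82
tcp_pos: [0.6212, -0.0986, 0.0562]
orientation: [0.0, 0.738, 0.675, -0.0]
contact_force: [-4.6, -9.7, -0.8]
gripper_width: 0.0116
grip_force: 30.0
```

Call:
drive_tool(
  increments=[
    {"translation": [0.001,0,0],"twist": 0},
    {"translation": [0.001,0,0],"twist": 0},
  ],
)

```text
t: 6.98
tcp_pos: [0.6213, -0.0971, 0.0561]
orientation: [0.0, 0.738, 0.675, -0.0]
contact_force: [-4.0, -7.9, -0.9]
gripper_width: 0.0116
grip_force: 30.0
```

Call:
drive_tool(
  increments=[
    {"translation": [0.001,0,0],"twist": 0},
    {"translation": [0,0,0],"twist": 0},
  ],
)

```text
t: 7.15
tcp_pos: [0.6214, -0.0962, 0.0562]
orientation: [0.0, 0.738, 0.675, -0.0]
contact_force: [-3.5, -8.0, -0.9]
gripper_width: 0.0119
grip_force: 30.0
```

Call:
drive_tool(
  increments=[
    {"translation": [0.001,0,0],"twist": 0},
    {"translation": [0.001,0,0],"twist": 0},
  ],
)

```text
t: 7.32
tcp_pos: [0.6215, -0.0953, 0.0562]
orientation: [0.0, 0.738, 0.675, -0.001]
contact_force: [-6.5, -17.2, -0.6]
gripper_width: 0.0118
grip_force: 30.0
```

Call:
drive_tool(
  increments=[
    {"translation": [0.001,0,0],"twist": 0},
    {"translation": [0,0,0],"twist": 0},
  ],
)

```text
t: 7.48
tcp_pos: [0.6215, -0.0952, 0.0562]
orientation: [0.001, 0.738, 0.675, -0.001]
contact_force: [-5.2, -17.4, -0.6]
gripper_width: 0.0118
grip_force: 30.0
```

Call:
drive_tool(
  increments=[
    {"translation": [-0.0003,0,0],"twist": 0},
    {"translation": [0,0,0],"twist": 0},
    {"translation": [0,0,0],"twist": 0},
    {"translation": [0,0,0],"twist": 0},
    {"translation": [0,0,0],"twist": 0},
    {"translation": [0,0,0],"twist": 0},
    {"translation": [0,0,0],"twist": 0},
    {"translation": [0,0,0],"twist": 0},
  ],
)

```text
t: 8.15
tcp_pos: [0.6215, -0.0952, 0.0562]
orientation: [0.0, 0.738, 0.675, -0.001]
contact_force: [-5.6, -15.6, -1.1]
gripper_width: 0.0118
grip_force: 30.0
```

Call:
drive_tool(
  increments=[
    {"translation": [0,0,0],"twist": 0},
    {"translation": [0,0,0],"twist": 0},
    {"translation": [0,0,0],"twist": 0},
    {"translation": [0,0,0],"twist": 0},
    {"translation": [0,0,0],"twist": 0},
  ],
  claw=0.45,
)

```text
t: 8.57
tcp_pos: [0.6221, -0.0933, 0.0563]
orientation: [0.0, 0.738, 0.675, 0.0]
contact_force: [-0.5, 1.2, -0.3]
gripper_width: 0.039
grip_force: 0.0
```

Call:
drive_tool(
  increments=[
    {"translation": [0,0,-0.02],"twist": 0},
    {"translation": [0,0,-0.04],"twist": 0},
    {"translation": [0,0,-0.04],"twist": 0},
    {"translation": [0,0,-0.04],"twist": 0},
    {"translation": [0,0,-0.04],"twist": 0},
    {"translation": [0,0,-0.04],"twist": 0},
    {"translation": [0,0,0],"twist": 0},
    {"translation": [0,0,0],"twist": 0},
  ],
)

```text
t: 9.23
tcp_pos: [0.6224, -0.0935, 0.2339]
orientation: [0.001, 0.738, 0.675, 0.001]
contact_force: [-0.3, 0.4, -0.5]
gripper_width: 0.043
grip_force: 0.0
```

```bash
python3 - <<'E'
from station import status, optics
import cv2,pickle
s=status.read_state(); c=optics.get_calibration("wrist"); im=optics.read_camera("wrist")
pickle.dump(c,open("w2.pkl","wb")); cv2.imwrite("pics/w2.png",im)
t=optics.read_camera("top"); cv2.imwrite("pics/top1.png",t)
a=cv2.resize(t[135:240,260:435],None,fx=4.5,fy=4.5,interpolation=cv2.INTER_CUBIC); cv2.imwrite("pics/top1c.png",a)
print(s["tcp_pos"],s["orientation"],s["q"],s["gripper_width"])
E
```

```text
[ 0.62239426 -0.09352495  0.23393921] [0.00143707 0.73771542 0.67510943 0.00107433] [-2.54152109e-01  4.78345348e-01  1.52617394e+00  2.62918618e-04
  1.13349278e+00 -1.65695699e-01] 0.042957924354751965
```

View pics/w2.png

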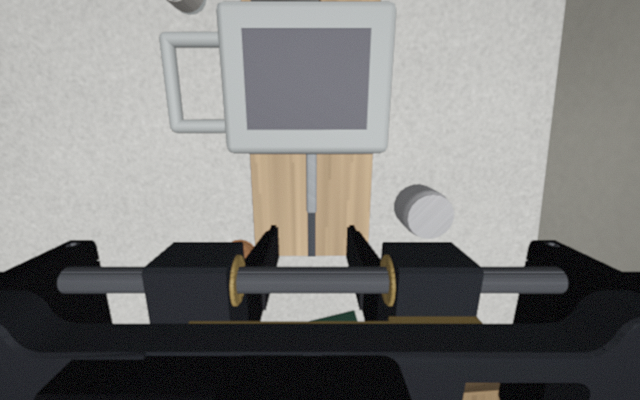

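View pics/top1c.png

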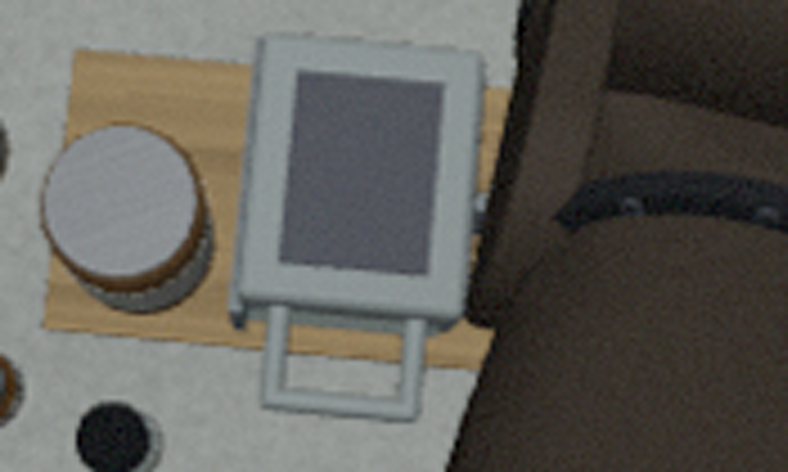

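The bin now sits against the end plate. The bar's midpoint is near (171,82) in the wrist view and near (342,407) in the top crop.

```bash
python3 - <<'E'
from h import *
CAL["wrist"]=pickle.load(open("w2.pkl","rb"))
T=lambda x,y:(260+(x+.5)/4.5-.5,135+(y+.5)/4.5-.5)
O=np.array([.63,-.0345]); a=-.087; ex=np.array([np.cos(a),np.sin(a)]);ey=np.array([-ex[1],ex[0]])
f=lambda p:np.array([(p[:2]-O)@ex,(p[:2]-O)@ey])
g=cv2.imread("pics/w2.png").mean(2).astype(int); t=cv2.imread("pics/top1.png").mean(2).astype(int)
for r in(60,83,105): print("w",r,g[r,158:188])
for cc in(330,336,342): print("t",cc,t[218:232,cc])
for cc in(200,): print("arms",g[28:52,cc],g[112:138,cc])
for nm,u,v in[("A",166.5,60),("M",171,83),("B",173.5,105)]:
    p=onz("wrist",u,v,.136); print(nm,p,f(p))
p,e=tri([ray("top",*T(342,406)),ray("wrist",171,83)]); print("tri",p,e,f(p))
for x,y in[(282,402),(342,406),(402,411)]:
    p=onz("top",*T(x,y),.136); print("top",p,f(p))
E
```

```text
w 60 [195 196 193 179 160 165 178 185 189 192 194 194 186 182 173 166 155 141
 145 177 199 200 198 195 195 195 198 200 197 196]
w 83 [196 192 191 195 197 192 174 162 169 179 186 192 194 195 193 187 180 173
 164 151 140 160 189 194 193 197 199 197 196 194]
w 105 [197 197 195 196 197 194 197 195 186 168 165 173 183 188 192 195 195 192
 186 177 169 156 144 148 178 202 203 200 200 201]
t 330 [152 150 151 135 132 144 145 132  97 138 147 144 150 149]
t 336 [151 151 146 150 129 135 149 145 120  95 147 153 149 148]
t 342 [152 154 149 148 152 134 140 147 135 101 128 146 149 149]
arms [195 194 190 175 168 175 180 185 186 188 186 183 176 171 165 155 147 131
 116 135 178 192 193 195] [196 197 199 202 201 201 193 171 161 173 181 187 189 192 189 186 179 174
 162 149 141 172 200 202 200 198]
A [0.5092 0.0412 0.136 ] [-0.1269  0.065 ]
M [0.5092 0.0229 0.136 ] [-0.1253  0.0467]
B [0.5076 0.0048 0.136 ] [-0.1254  0.0285]
tri [0.5122 0.021  0.1434] [np.float64(0.000650367249168854), np.float64(0.0006503672491688407)] [-0.1221  0.0451]
top [0.5142 0.0507 0.136 ] [-0.1228  0.0748]
top [0.5124 0.0202 0.136 ] [-0.1219  0.0442]
top [ 0.5102 -0.0103  0.136 ] [-0.1215  0.0137]
```

Call:
drive_tool(
  increments=[
    {"translation": [0.0263,-0.0304,0],"twist": 0},
    {"translation": [0.0263,-0.0304,0],"twist": 0},
    {"translation": [0.0263,-0.0304,0],"twist": 0},
    {"translation": [0.0263,-0.0304,0],"twist": 0},
    {"translation": [0.0263,-0.0304,0],"twist": 0},
    {"translation": [0,0,0],"twist": 0},
    {"translation": [0,0,0],"twist": 0},
    {"translation": [0,0,0],"twist": 0},
  ],
)

```text
t: 10.0
tcp_pos: [0.5104, 0.0218, 0.2315]
orientation: [-0.0, 0.738, 0.675, -0.0]
contact_force: [-0.6, -1.1, 0.5]
gripper_width: 0.0426
grip_force: 0.0
```

Call:
drive_tool(
  increments=[
    {"translation": [0,0,0.024],"twist": 0},
    {"translation": [0,0,0.024],"twist": 0},
    {"translation": [0,0,0.024],"twist": 0},
    {"translation": [0,0,0.018],"twist": 0},
  ],
)

```text
t: 10.33
tcp_pos: [0.5104, 0.021, 0.1581]
orientation: [-0.001, 0.738, 0.675, -0.001]
contact_force: [-0.1, -0.1, -0.3]
gripper_width: 0.0428
grip_force: 0.0
```

```bash
python3 - <<'E'
from station import status, optics
import cv2,pickle
s=status.read_state(); c=optics.get_calibration("wrist"); im=optics.read_camera("wrist")
pickle.dump(c,open("w3.pkl","wb")); cv2.imwrite("pics/w3.png",im)
print(s["tcp_pos"],s["orientation"],s["q"],s["gripper_width"],s["contact_force"])
E
```

```text
[0.5103636  0.0210196  0.15810823] [-6.34913873e-04  7.38198041e-01  6.74583525e-01 -5.62839964e-04] [-8.82279519e-02  4.02598924e-01  1.89967093e+00  3.84104559e-05
  8.41019498e-01  1.74132604e-03] 0.04283562216958054 [-0.06599586 -0.06408578 -0.29633036]
```

View pics/w3.png

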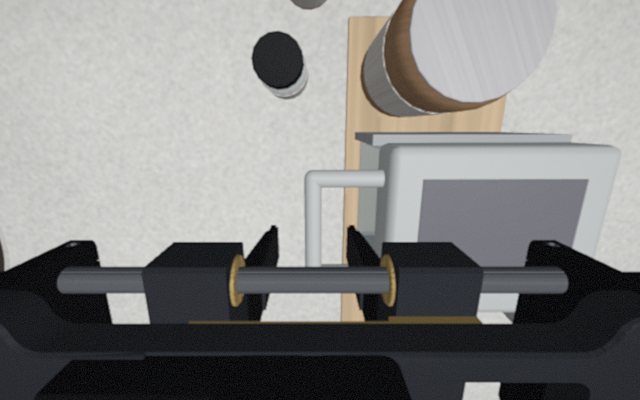

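The bar (column ~313) lies midway between the finger tips (278 and 348), so I'll go down and grip it.

Call:
drive_tool(
  increments=[
    {"translation": [0,0,0.02],"twist": 0},
    {"translation": [0,0,0.02],"twist": 0},
    {"translation": [0,0,0.0113],"twist": 0},
    {"translation": [0,0,0],"twist": 0},
    {"translation": [0,0,0],"twist": 0},
  ],
)

```text
t: 10.8
tcp_pos: [0.5104, 0.0216, 0.1191]
orientation: [-0.0, 0.738, 0.675, -0.0]
contact_force: [-0.3, 0.7, 0.7]
gripper_width: 0.0427
grip_force: 0.0
```

Call:
drive_tool(
  increments=[
    {"translation": [0,0,0],"twist": 0},
    {"translation": [0,0,0],"twist": 0},
    {"translation": [0,0,0],"twist": 0},
    {"translation": [0,0,0],"twist": 0},
    {"translation": [0,0,0],"twist": 0},
    {"translation": [0,0,0],"twist": 0},
    {"translation": [0,0,0],"twist": 0},
    {"translation": [0,0,0],"twist": 0},
  ],
  claw=0,
)

```text
t: 11.47
tcp_pos: [0.5106, 0.0219, 0.1194]
orientation: [0.0, 0.738, 0.675, 0.0]
contact_force: [2.2, -0.2, 1.8]
gripper_width: 0.0112
grip_force: 30.0
```

```bash
python3 - <<'E'
import numpy as np
ph=np.linspace(0,1.29,41)+.1095
Y=np.round(182.9*(np.cos(.1095)-np.cos(ph))/800,4);Z=np.round(-182.9*(np.sin(ph)-np.sin(.1095))/800,4)
for i in range(40): print(i, round(Y[i+1]-Y[i],4),round(Z[i+1]-Z[i],4), "" if i%10!=9 else f"  total y {Y[i+1]*.8:.4f} z {-Z[i+1]*.8:.4f}")
E
```

```text
0 0.0009 -0.0073 
1 0.0012 -0.0073 
2 0.0014 -0.0072 
3 0.0016 -0.0072 
4 0.0019 -0.0072 
5 0.002 -0.007 
6 0.0024 -0.007 
7 0.0025 -0.007 
8 0.0028 -0.0068 
9 0.0029 -0.0067   total y 0.0157 z 0.0566
10 0.0032 -0.0067 
11 0.0034 -0.0065 
12 0.0037 -0.0064 
13 0.0038 -0.0064 
14 0.004 -0.0061 
15 0.0042 -0.0061 
16 0.0044 -0.0059 
17 0.0046 -0.0057 
18 0.0048 -0.0057 
19 0.005 -0.0054   total y 0.0486 z 0.1053
20 0.0051 -0.0053 
21 0.0053 -0.0051 
22 0.0055 -0.005 
23 0.0056 -0.0047 
24 0.0058 -0.0046 
25 0.0059 -0.0044 
26 0.0061 -0.0042 
27 0.0061 -0.004 
28 0.0064 -0.0038 
29 0.0064 -0.0036   total y 0.0951 z 0.1410
30 0.0065 -0.0034 
31 0.0067 -0.0032 
32 0.0067 -0.003 
33 0.0069 -0.0027 
34 0.0069 -0.0025 
35 0.007 -0.0023 
36 0.0071 -0.0021 
37 0.0071 -0.0018 
38 0.0072 -0.0016 
39 0.0073 -0.0014   total y 0.1506 z 0.1602
```

Call:
drive_tool(
  increments=[
    {"translation": [0,0.0009,-0.0073],"twist": 0},
    {"translation": [0,0.0012,-0.0073],"twist": 0},
    {"translation": [0,0.0014,-0.0072],"twist": 0},
    {"translation": [0,0.0016,-0.0072],"twist": 0},
    {"translation": [0,0.0019,-0.0072],"twist": 0},
  ],
)

```text
t: 11.88
tcp_pos: [0.5157, 0.0214, 0.1488]
orientation: [-0.0, 0.738, 0.675, -0.0]
contact_force: [1.1, 0.6, -2.4]
gripper_width: 0.0113
grip_force: 30.0
```

Call:
drive_tool(
  increments=[
    {"translation": [0,0.002,-0.007],"twist": 0},
    {"translation": [0,0.0024,-0.007],"twist": 0},
    {"translation": [0,0.0025,-0.007],"twist": 0},
    {"translation": [0,0.0028,-0.0068],"twist": 0},
    {"translation": [0,0.0029,-0.0067],"twist": 0},
  ],
)

```text
t: 12.3
tcp_pos: [0.5257, 0.0205, 0.1762]
orientation: [-0.0, 0.738, 0.675, -0.0]
contact_force: [-1.0, 0.2, -0.9]
gripper_width: 0.0109
grip_force: 30.0
```

Call:
drive_tool(
  increments=[
    {"translation": [0,0,0],"twist": 0},
    {"translation": [0,0,0],"twist": 0},
    {"translation": [0,0,0],"twist": 0},
  ],
)

```text
t: 12.55
tcp_pos: [0.5254, 0.0206, 0.1756]
orientation: [-0.0, 0.738, 0.675, -0.0]
contact_force: [-2.1, 0.9, -0.2]
gripper_width: 0.0111
grip_force: 30.0
```

Forces are small, so I'll continue along the arc.

Call:
drive_tool(
  increments=[
    {"translation": [0,0.0032,-0.0067],"twist": 0},
    {"translation": [0,0.0034,-0.0065],"twist": 0},
    {"translation": [0,0.0037,-0.0064],"twist": 0},
    {"translation": [0,0.0038,-0.0064],"twist": 0},
    {"translation": [0,0.004,-0.0061],"twist": 0},
  ],
)

```text
t: 12.97
tcp_pos: [0.5403, 0.0192, 0.2021]
orientation: [-0.0, 0.738, 0.675, -0.0]
contact_force: [-3.0, 1.3, 0.6]
gripper_width: 0.0111
grip_force: 30.0
```

Call:
drive_tool(
  increments=[
    {"translation": [0,0.0042,-0.0061],"twist": 0},
    {"translation": [0,0.0044,-0.0059],"twist": 0},
    {"translation": [0,0.0046,-0.0057],"twist": 0},
    {"translation": [0,0.0048,-0.0057],"twist": 0},
    {"translation": [0,0.005,-0.0054],"twist": 0},
    {"translation": [0,0,0],"twist": 0},
    {"translation": [0,0,0],"twist": 0},
  ],
)

```text
t: 13.55
tcp_pos: [0.5588, 0.0176, 0.2247]
orientation: [0.0, 0.738, 0.675, 0.0]
contact_force: [-2.7, 1.4, 1.5]
gripper_width: 0.0117
grip_force: 30.0
```

Call:
drive_tool(
  increments=[
    {"translation": [0,0.0051,-0.0053],"twist": 0},
    {"translation": [0,0.0053,-0.0051],"twist": 0},
    {"translation": [0,0.0055,-0.005],"twist": 0},
    {"translation": [0,0.0056,-0.0047],"twist": 0},
    {"translation": [0,0.0058,-0.0046],"twist": 0},
    {"translation": [0,0,0],"twist": 0},
    {"translation": [0,0,0],"twist": 0},
  ],
)

```text
t: 14.13
tcp_pos: [0.5806, 0.0156, 0.2445]
orientation: [0.0, 0.738, 0.675, 0.0]
contact_force: [-4.9, 0.8, 4.0]
gripper_width: 0.0109
grip_force: 30.0
```

Call:
drive_tool(
  increments=[
    {"translation": [0,-0.0004,-0.0006],"twist": 0},
    {"translation": [0,0.0059,-0.0044],"twist": 0},
    {"translation": [0,0.0061,-0.0042],"twist": 0},
    {"translation": [0,0.0061,-0.004],"twist": 0},
    {"translation": [0,0.0064,-0.0038],"twist": 0},
    {"translation": [0,0.0064,-0.0037],"twist": 0},
    {"translation": [0,0,0],"twist": 0},
    {"translation": [0,0,0],"twist": 0},
  ],
)

```text
t: 14.8
tcp_pos: [0.6052, 0.0134, 0.2613]
orientation: [0.0, 0.738, 0.675, 0.0]
contact_force: [-4.4, 0.9, 3.2]
gripper_width: 0.0108
grip_force: 30.0
```

```bash
python3 - <<'E'
from station import status
s=status.read_state(); print(s["tcp_pos"],s["contact_force"],s["ft_torque"])
import numpy as np
from scipy.optimize import least_squares
# fit circle in (org x, z) from measured TCPs, radius fixed
P=np.array([[.5106,.0219,.1194],[.5157,.0214,.1488],[.5254,.0206,.1756],[.5403,.0192,.2021],[.5588,.0176,.2247],[.5806,.0156,.2445],s["tcp_pos"]])
x=P[:,:2]@[.9962,-.087]; z=P[:,2]+.0188
for r in (None,.183):
    g=(lambda v:np.hypot(x-v[0],z-v[1])-(v[2] if r is None else r))
    v=least_squares(g,[x[0]+.18,.116,.183]).x; print(v,g(v)*1e3, (np.arctan2(z-v[1],v[0]-x)-.1095))
E
```

```text
[0.60519617 0.01344566 0.26127764] [-4.43110156  0.93801372  3.20370393] [0.20221528 0.92249123 0.00227011]
[0.68841517 0.1185585  0.18298721] [-0.26771259  0.23464638  0.24889219  0.12143238 -0.30929874 -0.35286428
  0.32490558] [-0.00179652  0.16146551  0.31723457  0.48357238  0.6436555   0.80543131
  0.96871582]
[0.68842634 0.11855101 0.183     ] [-0.26858518  0.23463018  0.24937669  0.12209659 -0.30881222 -0.35290211
  0.32400096] [-0.00176235  0.16148857  0.31724653  0.48357218  0.64364357  0.80540782
  0.96868143]
```

Call:
drive_tool(
  increments=[
    {"translation": [0,-0.0002,-0.0004],"twist": 0},
    {"translation": [0,0.0065,-0.0034],"twist": 0},
    {"translation": [0,0.0067,-0.0032],"twist": 0},
    {"translation": [0,0.0067,-0.003],"twist": 0},
    {"translation": [0,0.0069,-0.0028],"twist": 0},
    {"translation": [0,0.0069,-0.0026],"twist": 0},
    {"translation": [0,0,0],"twist": 0},
    {"translation": [0,0,0],"twist": 0},
  ],
)

```text
t: 15.47
tcp_pos: [0.6316, 0.011, 0.2729]
orientation: [0.0, 0.738, 0.675, 0.0]
contact_force: [-2.8, 1.1, 2.6]
gripper_width: 0.0113
grip_force: 30.0
```

Call:
drive_tool(
  increments=[
    {"translation": [0,0,-0.0003],"twist": 0},
    {"translation": [0,0.007,-0.0023],"twist": 0},
    {"translation": [0,0.0071,-0.0021],"twist": 0},
    {"translation": [0,0.0071,-0.0018],"twist": 0},
    {"translation": [0,0,0],"twist": 0},
    {"translation": [0,0,0],"twist": 0},
  ],
)

```text
t: 15.97
tcp_pos: [0.6486, 0.0095, 0.2783]
orientation: [0.0, 0.738, 0.675, 0.0]
contact_force: [-2.1, -0.3, 4.1]
gripper_width: 0.0111
grip_force: 30.0
```

```bash
python3 - <<'E'
from station import status,optics
import numpy as np,cv2
from scipy.optimize import least_squares
im=optics.read_camera("scene"); cv2.imwrite("pics/scene2.png",im)
cv2.imwrite("pics/scene2c.png",cv2.resize(im[90:270,225:405],None,fx=3.3,fy=3.3,interpolation=cv2.INTER_CUBIC))
s=status.read_state(); print(s["tcp_pos"],s["contact_force"],s["ft_torque"])
P=np.array([[.5106,.0219,.1194],[.5157,.0214,.1488],[.5254,.0206,.1756],[.5403,.0192,.2021],[.5588,.0176,.2247],[.5806,.0156,.2445],[.6052,.0134,.2613],s["tcp_pos"]])
x=P[:,:2]@[.9962,-.087]; z=P[:,2]+.0188
g=lambda v:np.hypot(x-v[0],z-v[1])-.183
v=least_squares(g,[x[0]+.18,.116]).x; print(v,g(v)*1e3, (np.arctan2(z-v[1],v[0]-x)-.1095))
E
```

```text
[0.64828711 0.0095813  0.27828601] [-2.40216638  0.37474562  2.80318003] [-0.00953911  0.6266623  -0.03587422]
[0.68861911 0.11893052] [-0.11730769  0.31925146  0.26826797  0.07032082 -0.42728263 -0.53570011
  0.09709585  0.41993867] [-0.00393883  0.1592124   0.31492607  0.48126463  0.64140493  0.80330208
  0.96686875  1.22112983]
```

View pics/scene2c.png

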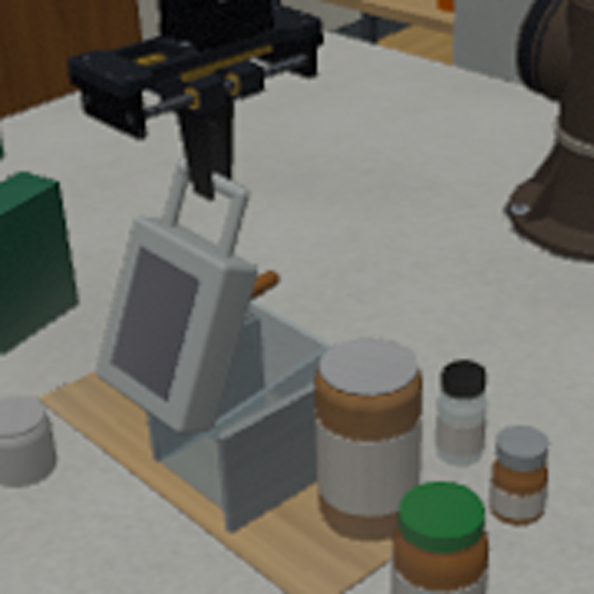

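Call:
drive_tool(
  increments=[
    {"translation": [0,0.004,-0.0009],"twist": 0},
    {"translation": [0,0.004,-0.0008],"twist": 0},
    {"translation": [0,0.004,-0.0007],"twist": 0},
    {"translation": [0,0.0034,-0.0006],"twist": 0},
    {"translation": [0,0,0],"twist": 0},
    {"translation": [0,0,0],"twist": 0},
    {"translation": [0,0,0],"twist": 0},
  ],
)

```text
t: 16.6
tcp_pos: [0.6604, 0.0085, 0.2807]
orientation: [0.0, 0.738, 0.675, 0.0]
contact_force: [-2.2, 0.4, 2.0]
gripper_width: 0.0113
grip_force: 30.0
```

```bash
python3 - <<'E'
from station import status,optics
import numpy as np,cv2
for n in("scene","top"):
    im=optics.read_camera(n); cv2.imwrite(f"pics/{n}3.png",im)
    if n=="scene": a=cv2.resize(im[135:225,245:315],None,fx=6.6,fy=6.6,interpolation=cv2.INTER_CUBIC)
    else: b=cv2.resize(im[135:240,260:435],None,fx=2.5,fy=2.5,interpolation=cv2.INTER_CUBIC); 
c=np.zeros((600,800,3),np.uint8); c[:594,:462]=a; c[:262,462:]=b[:262,:338]; cv2.imwrite("pics/c3.png",c)
s=status.read_state(); print(s["tcp_pos"],s["tcp_pos"][:2]@[.9962,-.087]-.50675,s["contact_force"],s["ft_torque"])
E
```

```text
[0.66026903 0.00852752 0.28072586] 0.1502681169678275 [-2.02452117  0.33514326  2.7598714 ] [0.00730239 0.73450034 0.00429349]
```

View pics/c3.png

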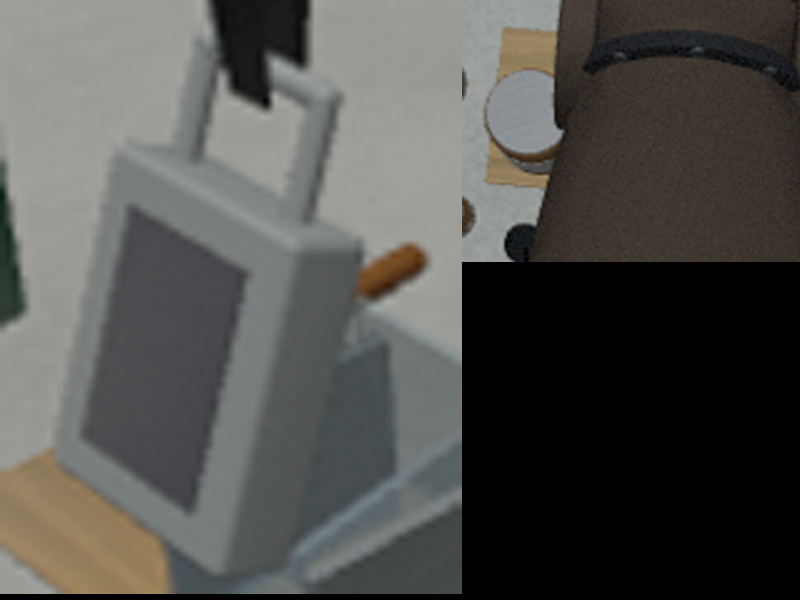

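```bash
python3 - <<'E'
from h import *
a=-.087; ex=np.array([np.cos(a),np.sin(a),0]); ez=np.array([0,0,1.])
g=lambda x,y:(245+(x+.5)/6.6-.5,135+(y+.5)/6.6-.5)
im=cv2.imread("pics/scene3.png").astype(float).mean(2)
big=cv2.GaussianBlur(cv2.resize(im[135:225,245:315],None,fx=6.6,fy=6.6,interpolation=cv2.INTER_CUBIC),(0,0),4)
gx=np.gradient(big,axis=1)
def edge(p,q,sgn):
    pts=[]
    for y in range(p[1],q[1],3):
        x0=p[0]+(q[0]-p[0])*(y-p[1])/(q[1]-p[1]); lo=int(x0-14); w=sgn*gx[y,lo:lo+29]; i=w.argmax()
        if 0<i<28: d=(w[i-1]-w[i+1])/(2*(w[i-1]-2*w[i]+w[i+1])); pts.append((lo+i+d,y))
    P=np.array(pts); k=np.polyfit(P[:,1],P[:,0],1); r=P[:,0]-np.polyval(k,P[:,1]); P=P[abs(r)<3]; k,b=np.polyfit(P[:,1],P[:,0],1)
    n=np.cross(ray("scene",*g(k*p[1]+b,p[1]))[1],ray("scene",*g(k*q[1]+b,q[1]))[1])
    # c*(-ex)+s*ez perpendicular to n
    ph=np.arctan2(n@ex,n@ez); ph=ph%np.pi; return ph,len(P),r.std()
for nm,p,q,s in[("panelL",(126,220),(85,425),-1),("panelR",(245,285),(196,500),1),("corner",(295,275),(232,545),-1),("outerL",(113,175),(60,430),-1),("outerR",(356,260),(310,480),-1)]: print(nm,edge(p,q,s))
E
```

```text
panelL (np.float64(1.186869366907952), 69, np.float64(0.529006717350349))
panelR (np.float64(1.1878166438806668), 72, np.float64(0.6467912799226632))
corner (np.float64(1.1869447168349212), 90, np.float64(0.3174353900307262))
outerL (np.float64(1.1863211224103252), 85, np.float64(0.8155889525096709))
outerR (np.float64(1.2195258847399482), 43, np.float64(3.3137810103905174))
```

```bash
cat > e.py <<'E'
from h import *
def edge(img,p,q,sgn,vert=False,F=6.6,dirs=None):
    """p,q in image px; returns angle in (-ex,ez) plane"""
    im=cv2.imread(img).astype(float).mean(2)
    big=cv2.GaussianBlur(cv2.resize(im,None,fx=6,fy=6,interpolation=cv2.INTER_CUBIC),(0,0),4); gx=np.gradient(big,axis=1)
    B=lambda p:((p[0]+.5)*6-.5,(p[1]+.5)*6-.5); p,q=B(p),B(q); pts=[]
    for y in range(int(p[1]),int(q[1]),3):
        x0=p[0]+(q[0]-p[0])*(y-p[1])/(q[1]-p[1]); lo=int(x0-14); w=sgn*gx[y,lo:lo+29]; i=w.argmax()
        if 0<i<28: d=(w[i-1]-w[i+1])/(2*(w[i-1]-2*w[i]+w[i+1])); pts.append((lo+i+d,y))
    P=np.array(pts); k=np.polyfit(P[:,1],P[:,0],1); r=P[:,0]-np.polyval(k,P[:,1]); P=P[abs(r)<3]; k,b=np.polyfit(P[:,1],P[:,0],1)
    U=lambda y:((k*y+b+.5)/6-.5,(y+.5)/6-.5)
    return np.cross(ray("scene",*U(p[1]))[1],ray("scene",*U(q[1]))[1]),len(P),r.std(),U(p[1]),U(q[1])
def ang(n,a):
    ex=np.array([np.cos(a),np.sin(a),0]); return np.arctan2(n@ex,n[2])%np.pi
E
python3 - <<'E'
from e import *
g=lambda x,y:(245+(x+.5)/6.6-.5,135+(y+.5)/6.6-.5)
n=edge("pics/scene3.png",g(126,220),g(85,425),-1); print(n[1:]); print("yaw sens",[round(ang(n[0],a),4) for a in(-.15,-.12,-.087,-.05,0)])
h=lambda x,y:(225+(x+.5)/3.3-.5,90+(y+.5)/3.3-.5)   # scene2c
n=edge("pics/scene2.png",h(140,250),h(112,350),-1); print("scene2 panelL",ang(n[0],-.087),n[1:])
n=edge("pics/scene2.png",h(196,275),h(168,390),1); print("scene2 panelR",ang(n[0],-.087),n[1:])
# verticals: end plate near edge, canister sides
for nm,p,q,s in[("plate",(221,440),(229,518),-1),("plate+",(221,440),(229,518),1),("can L",(317,420),(320,490),1),("can R",(421,420),(419,500),-1)]:
    n=edge("pics/scene2.png",h(*p),h(*q),s); print(nm,ang(n[0],-.087),n[1:])
# horizontal x-edges at start: lid panel edges in scene0 in direction of x
sc=lambda x,y:(235+(x+.5)/4.5-.5,160+(y+.5)/4.5-.5)
for nm,p,q in[("panel near x",(250,161),(372,97)),("panel far x",(173,117),(296,57)),("lid top x edge",(252,190),(413,108))]:
    n=np.cross(ray("scene",*sc(*p))[1],ray("scene",*sc(*q))[1]); print(nm,ang(n,-.087))
# bin/plate check: where hinge-line corner shows
print("proj bar now",proj("scene",[.6603,.0085,.2995]))
E
```

```text
(63, np.float64(0.4489958828132723), (np.float64(263.55883446578446), 167.9090909090909), (np.float64(256.99209808316783), 198.96969696969697))
yaw sens [np.float64(1.2044), np.float64(1.1964), np.float64(1.1869), np.float64(1.1752), np.float64(1.1574)]
scene2 panelL 1.1401038135909816 (61, np.float64(0.40076319057973), (np.float64(266.66299807660397), 165.4090909090909), (np.float64(258.97522295823484), 195.71212121212122))
scene2 panelR 1.1431388927943977 (67, np.float64(2.1847430027827697), (np.float64(285.556669146625), 172.9848484848485), (np.float64(276.18756114513275), 207.83333333333334))
plate 1.5684770346271502 (46, np.float64(2.2054733426954667), (np.float64(290.62314228251427), 222.9848484848485), (np.float64(292.8170900785479), 246.62121212121212))
plate+ 1.964798059204734 (1, np.float64(0.0), (np.float64(291.3147014693156), 222.9848484848485), (np.float64(306.7499618363604), 246.62121212121212))
can L 1.5656836510227523 (37, np.float64(2.507287574421667), (np.float64(320.23714866016826), 216.9242424242424), (np.float64(320.89840013698915), 238.13636363636365))
can R 1.5709523279546433 (6, np.float64(7.731253366487748), (np.float64(349.8613756831205), 216.9242424242424), (np.float64(349.32706074773597), 241.16666666666666))
panel near x 0.025394523315388273
panel far x 0.023155602753881954
lid top x edge 0.0001324697315405743
proj bar now (np.float64(284.81912952226367), np.float64(141.06541946361722))e.py:10: RankWarning: Polyfit may be poorly conditioned
  P=np.array(pts); k=np.polyfit(P[:,1],P[:,0],1); r=P[:,0]-np.polyval(k,P[:,1]); P=P[abs(r)<3]; k,b=np.polyfit(P[:,1],P[:,0],1)
e.py:10: RankWarning: Polyfit may be poorly conditioned
  P=np.array(pts); k=np.polyfit(P[:,1],P[:,0],1); r=P[:,0]-np.polyval(k,P[:,1]); P=P[abs(r)<3]; k,b=np.polyfit(P[:,1],P[:,0],1)
```

```bash
python3 - <<'E'
from e import *
O=np.array([.63,-.0345]); a=-.087; ex=np.array([np.cos(a),np.sin(a)]);ey=np.array([-ex[1],ex[0]])
f=lambda p:np.array([(p[:2]-O)@ex,(p[:2]-O)@ey])
g=lambda x,y:(245+(x+.5)/6.6-.5,135+(y+.5)/6.6-.5)
h=lambda x,y:(225+(x+.5)/3.3-.5,90+(y+.5)/3.3-.5)
# intersect rays with the plane org y=.103 (cap +y side)
def ony(px,y0):
    o,d=ray("scene",*px); n=np.r_[ey,0]; P=np.r_[O+y0*ey,0]; t=((P-o)@n)/(d@n); p=o+t*d; return f(p),p[2]
print("cap face bottom corner 3",ony(g(228,562),.103)); print("cap face top corner 3",ony(g(300,250),.103)); print("cap under top corner",ony(g(360,243),.103))
print("scene2 bottom",ony(h(193,430),.103)," top",ony(h(236,265),.103))
print("scene0 lid far corner top",ony((235+252/4.5,160+190/4.5),.085))
print("bin glass lower left corner s2 (z=.006)",f(onz("scene",*h(160,460),.006)), "scene0",f(onz("scene",235+162/4.5,160+303/4.5,.006)),f(onz("scene",235+258/4.5,160+368/4.5,.006)))
# bar arms corners scene3 (arm/bar outer ends)
print("bar end near",ony(g(328,90),.08))
# frame-difference of bin's lower region between scene0..: save rows profile of base/glass boundary
for n in("scene0","scene2","scene3"):
    im=cv2.imread(f"pics/{n}.png").astype(int); print(n,[im[r,262:296].mean(1).astype(int).tolist() for r in(232,)])
E
```

```text
cap face bottom corner 3 (array([0.1073, 0.103 ]), np.float64(0.12942035488955606))
cap face top corner 3 (array([0.0607, 0.103 ]), np.float64(0.24748585612441787))
cap under top corner (array([0.033, 0.103]), np.float64(0.2391921992961834))
scene2 bottom (array([0.0953, 0.103 ]), np.float64(0.12228909996983317))  top (array([0.0417, 0.103 ]), np.float64(0.24675176971691593))
scene0 lid far corner top (array([0.0529, 0.085 ]), np.float64(0.14785378213751565))
bin glass lower left corner s2 (z=.006) [ 0.0578 -0.0112] scene0 [ 0.0576 -0.0224] [0.0531 0.0744]
bar end near (array([0.0251, 0.08  ]), np.float64(0.29138002255729917))
scene0 [[155, 133, 109, 112, 120, 123, 125, 123, 122, 119, 117, 117, 118, 120, 114, 108, 107, 109, 110, 110, 110, 111, 110, 112, 111, 111, 112, 111, 110, 100, 86, 71, 65, 66]]
scene2 [[161, 140, 114, 116, 126, 130, 131, 130, 128, 124, 123, 123, 124, 123, 113, 109, 112, 112, 112, 112, 113, 113, 114, 114, 114, 114, 113, 112, 113, 103, 90, 75, 70, 70]]
scene3 [[161, 141, 114, 117, 126, 130, 130, 130, 127, 125, 124, 122, 124, 123, 112, 109, 111, 112, 112, 113, 112, 113, 113, 113, 113, 113, 113, 112, 112, 104, 90, 75, 69, 70]]
```

```bash
python3 - <<'E'
from e import *
h=lambda x,y:(225+(x+.5)/3.3-.5,90+(y+.5)/3.3-.5); g=lambda x,y:(245+(x+.5)/6.6-.5,135+(y+.5)/6.6-.5)
for nm,p,q in[("s2 rim",h(215,415),h(325,348)),("s2 plate",h(222,430),h(318,385)),("s3 rim",g(300,550),g(461,440))]:
    n=np.cross(ray("scene",*p)[1],ray("scene",*q)[1]); v=ang(n,-.087); print(nm,v if v<1.6 else v-np.pi)
def prof(n,c):
    im=cv2.imread(f"pics/{n}.png").astype(int).mean(2); return im[185:225,c].astype(int).tolist()
for n in("scene2","scene3"):
    for c in(295,300,305,310,315): print(n,c,prof(n,c))
E
```

```text
s2 rim 0.06868942868493555
s2 plate -0.07224954752833579
s3 rim 0.13153950678998738
scene2 295 [84, 84, 83, 83, 84, 83, 82, 81, 82, 83, 83, 81, 79, 74, 74, 74, 75, 74, 75, 75, 76, 75, 76, 77, 77, 77, 76, 74, 82, 111, 114, 102, 101, 105, 119, 123, 103, 76, 70, 70]
scene2 300 [97, 94, 96, 81, 75, 75, 74, 76, 75, 75, 74, 75, 76, 77, 75, 75, 75, 76, 75, 75, 76, 75, 76, 75, 76, 95, 118, 113, 100, 101, 106, 118, 127, 121, 75, 69, 69, 69, 69, 70]
scene2 305 [115, 117, 118, 117, 117, 116, 118, 114, 114, 115, 112, 112, 114, 112, 113, 110, 110, 111, 112, 111, 108, 102, 104, 115, 108, 106, 104, 108, 111, 126, 120, 74, 68, 70, 68, 68, 69, 71, 71, 70]
scene2 310 [153, 144, 131, 115, 115, 116, 116, 117, 115, 114, 117, 116, 117, 118, 118, 116, 117, 117, 120, 123, 111, 93, 95, 95, 96, 103, 123, 123, 101, 66, 69, 69, 70, 71, 70, 71, 71, 71, 70, 70]
scene2 315 [155, 155, 154, 152, 142, 123, 114, 116, 116, 117, 117, 117, 117, 118, 117, 122, 119, 97, 94, 96, 95, 94, 97, 112, 124, 103, 76, 69, 70, 70, 71, 72, 72, 71, 70, 70, 70, 71, 73, 72]
scene3 295 [84, 82, 83, 82, 80, 78, 75, 75, 77, 77, 73, 73, 75, 
[... 188 characters left out ...]
, 76, 77, 76, 77, 75, 75, 76, 76, 75, 84, 116, 119, 103, 100, 103, 106, 118, 126, 120, 74, 69, 70, 69, 69, 70]
scene3 305 [113, 116, 118, 116, 116, 117, 116, 113, 113, 113, 112, 113, 114, 112, 112, 109, 111, 112, 111, 109, 110, 113, 121, 121, 105, 106, 104, 107, 112, 125, 120, 74, 68, 70, 70, 68, 69, 70, 72, 71]
scene3 310 [153, 145, 130, 112, 114, 114, 115, 116, 115, 114, 115, 115, 116, 118, 116, 115, 116, 118, 122, 111, 96, 94, 94, 96, 99, 105, 124, 123, 100, 66, 69, 70, 70, 69, 71, 72, 69, 71, 70, 71]
scene3 315 [155, 155, 155, 152, 144, 130, 113, 115, 115, 116, 117, 115, 116, 116, 120, 120, 99, 93, 95, 95, 96, 95, 98, 112, 124, 102, 77, 69, 70, 71, 72, 72, 72, 72, 71, 70, 71, 72, 72, 71]
```

Call:
drive_tool(
  increments=[
    {"translation": [0,-0.004,0.0002],"twist": 0},
    {"translation": [0,-0.004,0.0003],"twist": 0},
    {"translation": [0,-0.004,0.0004],"twist": 0},
    {"translation": [0,-0.004,0.0006],"twist": 0},
    {"translation": [0,-0.004,0.0007],"twist": 0},
    {"translation": [0,0,0],"twist": 0},
    {"translation": [0,0,0],"twist": 0},
  ],
)

```text
t: 17.28
tcp_pos: [0.6443, 0.01, 0.2798]
orientation: [0.001, 0.738, 0.675, 0.001]
contact_force: [-3.3, 0.4, 6.3]
gripper_width: 0.011
grip_force: 30.0
```

Call:
drive_tool(
  increments=[
    {"translation": [0,-0.004,0.0008],"twist": 0},
    {"translation": [0,-0.004,0.0009],"twist": 0},
    {"translation": [0,-0.004,0.001],"twist": 0},
    {"translation": [0,-0.004,0.0012],"twist": 0},
    {"translation": [0,0,0],"twist": 0},
    {"translation": [0,0,0],"twist": 0},
  ],
)

```text
t: 17.78
tcp_pos: [0.6317, 0.0111, 0.2772]
orientation: [0.001, 0.738, 0.675, 0.001]
contact_force: [-3.1, 0.5, 10.6]
gripper_width: 0.0112
grip_force: 30.0
```

```bash
cat > look.py <<'E'
import sys
from station import status,optics
from e import *
n=sys.argv[1]; im=optics.read_camera("scene"); cv2.imwrite(f"pics/{n}.png",im)
s=status.read_state(); print(s["tcp_pos"],"dx",s["tcp_pos"][:2]@[.9962,-.087]-.50675,s["contact_force"],s["ft_torque"],s["gripper_width"])
m=im.mean(2)
for c in(295,300,305,310,315):
    col=m[195:225,c]; pk=[i+195 for i in range(1,29) if col[i]>col[i-1] and col[i]>=col[i+1] and col[i]>110]; print(c,pk,end=" ")
print()
# panel angle: dark panel mask -> quad
hsv=im[135:230,245:315].astype(int); mk=((hsv.max(2)<105)&(hsv[...,0]-hsv[...,1]>=6)).astype(np.uint8); mk=cv2.morphologyEx(mk,cv2.MORPH_OPEN,np.ones((3,3)))
cs=max(cv2.findContours(mk,0,1)[0],key=cv2.contourArea); r=cv2.approxPolyDP(cv2.convexHull(cs),4,True)[:,0]+[245,135]; print("quad",r.tolist(),cv2.contourArea(cs))
if len(r)==4:
    r=r[np.argsort(r[:,0]+0.0)]; 
    q=sorted(r.tolist(),key=lambda p:p[1]-.55*p[0]); top,bot=sorted(q[:2]),sorted(q[2:])
    for nm,k,sg in(("L",0,-1),("R",1,1)):
        A,B=np.array(top[k],float),np.array(bot[k],float); d=B-A; o=edge(f"pics/{n}.png",A+.12*d,B-.12*d,sg); print(nm,ang(o[0],-.087),o[1:3])
E
python3 look.py scene4
```

```text
[0.6318 0.0111 0.2772] dx 0.12168581713915982 [-2.9285  1.2491  9.281 ] [-0.0067  0.3739  0.0274] 0.011263150889168353
295 [220] 300 [217] 305 [196, 214] 310 [197, 202, 206, 212] 315 [196, 203, 209] 
quad [[281, 197], [277, 205]] 24.0
```

Call:
drive_tool(
  increments=[
    {"translation": [0,0,0],"twist": 0},
    {"translation": [0,0,0],"twist": 0},
    {"translation": [0,0,0],"twist": 0},
    {"translation": [0,0,0],"twist": 0},
  ],
  claw=0.17,
)

```text
t: 18.17
tcp_pos: [0.6316, 0.0111, 0.2755]
orientation: [-0.0, 0.738, 0.675, -0.0]
contact_force: [0.5, 0.2, 0.3]
gripper_width: 0.0162
grip_force: 0.1
```

```bash
sed -i 's/^hsv=.*/hsv=im[135:230,245:330].astype(int)/; s/^cs=.*/E0=None/; /^if len/,$d' look.py; python3 look.py scene5; python3 - <<'E'
from e import *
for n in("scene3","scene5"):
    im=cv2.imread(f"pics/{n}.png").astype(int)
    for r in(175,185,195): print(n,r,im[r,250:305].mean(1).astype(int).tolist())
E
```

```text
[0.6316 0.0111 0.2755] dx 0.12152894092329869 [-0.5418 -0.2128 -0.0535] [-0.0995  0.0277  0.0013] 0.016206807297897224
295 [220] 300 [217] 305 [214] 310 [199, 201, 204, 206, 211] 315 [200, 204, 209] 
scene3 175 [153, 153, 152, 151, 151, 152, 152, 153, 142, 126, 123, 124, 97, 78, 76, 77, 77, 77, 76, 75, 77, 77, 75, 75, 75, 75, 73, 74, 73, 72, 79, 100, 116, 123, 123, 124, 123, 123, 121, 109, 93, 87, 88, 87, 87, 85, 85, 84, 84, 91, 111, 91, 78, 76, 72]
scene3 185 [147, 149, 149, 149, 151, 152, 133, 122, 123, 125, 99, 80, 77, 79, 78, 78, 78, 77, 76, 76, 75, 76, 75, 75, 74, 75, 74, 73, 73, 71, 90, 118, 124, 123, 124, 122, 117, 103, 90, 87, 86, 87, 84, 85, 83, 84, 81, 99, 113, 102, 107, 97, 106, 114, 115]
scene3 195 [149, 148, 149, 152, 131, 121, 123, 123, 93, 78, 78, 79, 78, 77, 77, 78, 77, 75, 75, 74, 74, 75, 74, 73, 72, 72, 71, 68, 101, 120, 122, 123, 122, 123, 112, 95, 86, 87, 86, 86, 83, 84, 81, 83, 76, 73, 74, 75, 75, 75, 74, 76, 79, 77, 90]
scene5 175 [152, 152, 151, 151, 151, 152, 151, 151, 152, 153, 153, 151, 150, 152, 152, 132, 125, 127, 128, 94, 75, 78, 77, 79, 78, 77, 78, 77, 76, 76, 77, 75, 75, 74, 75, 75, 75, 73, 72, 73, 106, 125, 128, 127, 127, 126, 120, 103, 90, 86, 86, 84, 84, 84, 83]
scene5 185 [147, 148, 149, 149, 150, 150, 149, 149, 149, 149, 148, 150, 131, 124, 127, 127, 101, 80, 79, 79, 78, 78, 78, 77, 76, 78, 77, 76, 76, 75, 75, 74, 75, 75, 73, 73, 69, 105, 126, 128, 126, 127, 126, 118, 102, 89, 86, 86, 84, 84, 83, 82, 80, 82, 98]
scene5 195 [149, 148, 149, 150, 150, 149, 150, 149, 150, 133, 126, 126, 129, 102, 80, 78, 79, 78, 78, 77, 77, 76, 77, 75, 75, 75, 74, 73, 75, 73, 74, 72, 72, 68, 105, 125, 127, 127, 127, 125, 119, 98, 87, 85, 85, 84, 84, 83, 83, 82, 74, 74, 75, 74, 83]
```

```bash
cat > la.py <<'E'
import sys
from e import *
n=f"pics/{sys.argv[1]}.png"; im=cv2.imread(n).mean(2)
def cross(r,lo,hi,up):   # rough crossing of level 100 on row r
    v=im[r,lo:hi]; 
    for i in range(len(v)-1):
        if (v[i]<100<=v[i+1]) if up else (v[i]>=100>v[i+1]): return lo+i+.5
r0,r1=174,196
L=[(cross(r,250,300,False),r) for r in(r0,r1)]; R=[(cross(r,int(l[0])+5,310,True),r) for l,r in zip(L,(r0,r1))]
for nm,(p,q),s in(("L",L,-1),("R",R,1)):
    o=edge(n,p,q,s); print(nm,p,q,"abs angle",round(ang(o[0],-.087),4),o[1],round(o[2],2))
E
for i in 2 3 5; do python3 la.py scene$i; done
```

```text
L (264.5, 174) (259.5, 196) abs angle 1.1386 44 0.43
R (284.5, 174) (279.5, 196) abs angle 1.1505 43 1.2
L (262.5, 174) (257.5, 196) abs angle 1.1914 44 0.42
R (278.5, 174) (277.5, 196) abs angle 1.3547 11 3.4
L (269.5, 174) (263.5, 196) abs angle 1.114 44 0.34
R (290.5, 174) (283.5, 196) abs angle 1.1127 44 0.64
```

Call:
drive_tool(
  increments=[
    {"translation": [0,0.0046,-0.0003],"twist": 0},
    {"translation": [0,0.0046,-0.0003],"twist": 0},
    {"translation": [0,0.0046,-0.0003],"twist": 0},
    {"translation": [0,0.0046,-0.0003],"twist": 0},
    {"translation": [0,0.0046,-0.0003],"twist": 0},
    {"translation": [0,0.0046,-0.0002],"twist": 0},
    {"translation": [0,0.0046,-0.0002],"twist": 0},
    {"translation": [0,0.0042,0],"twist": 0},
    {"translation": [0,0,0],"twist": 0},
    {"translation": [0,0,0],"twist": 0},
  ],
)

```text
t: 19.05
tcp_pos: [0.6608, 0.0085, 0.2772]
orientation: [-0.0, 0.738, 0.675, -0.0]
contact_force: [-0.8, -0.3, 0.8]
gripper_width: 0.0162
grip_force: 0.0
```

```bash
python3 look.py scene6; python3 la.py scene6
```

```text
[0.6606 0.0085 0.2773] dx 0.15063147239399877 [ 0.3625  0.6125 -0.3177] [-0.0689  0.0821 -0.0393] 0.016240555333824087
295 [220] 300 [217] 305 [214] 310 [198, 202, 206, 211] 315 [197, 200, 204, 209] 
L (264.5, 174) (261.5, 196) abs angle 1.2988 44 0.41
R (282.5, 174) (280.5, 196) abs angle 1.2954 42 1.5
```

Call:
drive_tool(
  increments=[
    {"translation": [0,0,0],"twist": 0},
    {"translation": [0,0,0],"twist": 0},
    {"translation": [0,0,0],"twist": 0},
    {"translation": [0,0,0],"twist": 0},
    {"translation": [0,0,0],"twist": 0},
    {"translation": [0,0,0],"twist": 0},
  ],
  claw=0,
)

```text
t: 19.6
tcp_pos: [0.6607, 0.0085, 0.2774]
orientation: [-0.0, 0.738, 0.675, 0.0]
contact_force: [-0.3, 0.4, 0.1]
gripper_width: 0.0114
grip_force: 30.0
```

```bash
python3 look.py scene7; python3 la.py scene7; python3 - <<'E'
from e import *
a=cv2.imread("pics/scene0.png").astype(int); b=cv2.imread("pics/scene7.png").astype(int)
# bystanders / divider region: changed pixels outside bin & arm
d=(np.abs(a-b).max(2)>35).astype(np.uint8); d=cv2.morphologyEx(d,cv2.MORPH_OPEN,np.ones((3,3)))
for st in cv2.connectedComponentsWithStats(d)[2][1:]:
    if st[4]>15: print(st)
# divider +x end: old spot vs new expected (org y inner = -.01)
O=np.array([.63,-.0345]); an=-.087; ex=np.array([np.cos(an),np.sin(an)]);ey=np.array([-ex[1],ex[0]])
for y in(-.0715,-.0095): print("divider edge top/bottom",[tuple(np.round(proj("scene",np.r_[O+.065*ex+y*ey,z]),1)) for z in(.107,.02)])
for r in(225,228): print(r,b[r,250:292].mean(1).astype(int).tolist())
E
```

```text
[0.6607 0.0085 0.2774] dx 0.15068249670423228 [-0.5728 -0.2623 -0.8244] [-0.0575  0.0406  0.0438] 0.011069992102745226
295 [220] 300 [217] 305 [214] 310 [198, 203, 206, 211] 315 [196, 199, 204, 209] 
L (264.5, 174) (261.5, 196) abs angle 1.2864 44 0.51
R (283.5, 174) (280.5, 196) abs angle 1.2866 43 1.05
[ 257    0   46   68 2665]
[ 306    0   56   50 1500]
[ 416    0   65   87 3511]
[  486     0   154   197 15423]
[ 242   65   78   87 2973]
[387  84  11   9  62]
[ 432  108   57   39 1126]
[381 115  14  15 132]
[274 151   3   6  18]
[291 155   4  11  33]
[264 165  22  33 447]
[291 171   7   5  28]
[300 173  16  14 147]
[283 180   6  13  59]
[306 182  23  22 228]
[287 191  18  11 105]
[256 193  14  28 239]
[271 208  13  10  48]
divider edge top/bottom [(np.float64(255.3), np.float64(193.8)), (np.float64(259.0), np.float64(217.6))]
divider edge top/bottom [(np.float64(267.7), np.float64(202.4)), (np.float64(271.0), np.float64(226.7))]
225 [156, 155, 155, 159, 138, 121, 118, 126, 128, 130, 127, 125, 124, 122, 121, 121, 123, 127, 128, 127, 113, 91, 73, 80, 87, 87, 83, 83, 85, 86, 92, 102, 108, 110, 113, 114, 115, 115, 115, 117, 111, 90]
228 [153, 152, 153, 152, 153, 155, 156, 158, 129, 115, 119, 126, 130, 129, 127, 125, 124, 122, 121, 123, 126, 103, 77, 77, 90, 98, 105, 112, 116, 117, 117, 116, 116, 116, 116, 114, 114, 114, 113, 115, 116, 96]
```

```bash
python3 -c "
from station import ticket
print(ticket.finish_job())"
```

```text
the job is handed in; nothing more can be done
None
```

The job is handed in at about 20 s: the bin was pushed home and pressed with about 15 N, and the lid is held by its bar at about 1.29 rad; the bin tipped by about 0.1 rad during the first lift and was set back flat, the other goods show no movement in the scene camera, and the divider being shut was checked only to a few millimetres.

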